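Load the orbital shaker and start it under its splash cover

ROBOT

A 6-joint arm with a two-finger parallel gripper is mounted at the origin on a cart in front of the work surface, level with it; the furniture and walls round the work are solid. World frame = base frame: x ahead of the robot, y to its left, z up, the work surface at z = 0. Lengths are in m, angles in rad, forces in N, time in s.
With the tool pointing down it reaches from about 0.35 to 0.875 m from the base axis. Payload 4.2 kg.
Tool frame: the origin (TCP) lies on the centre line of the jaws, within the pads' length; the fingertips stand 14 mm ahead of it and the grasp point (between the pads) lies 5 mm behind it (robot.tcp_to_tips is the distance from the TCP to the fingertips, in m); z points along the fingers, y is the line along which they close (so a half turn about z gives the same grasp; the last joint's range is limited). The gripper opens to 87 mm and grips with 3 to 60 N. Pads are 19 mm wide; open, the fingers measure 117 mm over their backs; the gripper's body (75 mm by 190 mm) begins 51 mm behind the grasp point.
Start: joints at [1.436, 0.385, 0.008, 0, -1.194, -0.259], TCP at [0.24, 0.577, 0.237] pointing down, gripper open.
Joint ranges: [-3.14, 3.14], [-1.21, 2.06], [-1.07, 1.41], [-3.16, 2.05], [-2.99, -0.16], [-3.1, 3.1]. Speed limits (rad/s): [2.79, 2.79, 3.14, 3.14, 3.14, 3.14].

INTERFACE

Orientations are given as a unit quaternion [x, y, z, w].
In Python, from plant import robot, imaging, nets gives the robot as it stands.
- The arm moves only by the tool servo_tool, never from a script. Its argument "targets" is a list of rows, each a list of 6 numbers: the shift along the world's x, y, z in m, then the turn, a rotation vector about the world's x, y, z in rad. A call has 1 to 12 rows; each row is the pose to reach, as a shift and turn from the pose commanded when the call began; what a row does not reach only later rows make up. A row lasts 1/10 s, in which the tool goes at most 50 mm and 8.59 degrees, less where a joint would pass 70% of its speed; a pose out of reach is approached as far as the arm can. A call with a gripper value outside its range is refused whole. "gripper" is the closure, from -1 (fully open) to 1 (shut), set as the call begins (left out, the last holds). The fingers move at their own pace and stop on an object; "squeeze" is the grip in N (left out, the last holds). Time passes only in rows, so rows that repeat a pose let the fingers close. It gives the time, the measured TCP pose, the force, the opening and the grip force at its end, in the units of the state.
- robot.get_obs(): the state, without advancing time (a new reading comes with each control period).
- imaging.get_image(name): name is "scene" or "side" or "wrist"; returns a dict with "pixels" (420x560x3 uint8, red, green, blue), "fx", "fy", "cx", "cy" (pixels), "D" ([k1, k2, p1, p2, k3] as OpenCV has them; the pictures are not rectified), "R" (3x3) and "t" (3): a world point X has camera coordinates R X + t. Camera axes: x right, y down, z forward; pixel columns grow to the right and rows downward; lengths in m; the calibration is good to about 2 mm. A picture is of the moment at which its call begins. There is no depth.
- robot.close_job(): hands the job in; it is judged then, once.
Trained networks look in a picture, given as the dict that the camera call returned (one of the last four; its "shot" number tells which), for a name from the list of things; names that differ only in an ending like _2 or _b are one class to them, and where a whole thing is asked for, a point or a joint stands for the part that bears it (a point fixed in the world has none). Each returns a list of dicts, best first, with "p" (0 to 1); they miss things now and then, are a little off and sometimes report something else, mostly with a low value. They report only what shows in the picture. A call takes as long as a camera call. They do not tell look-alikes from the thing itself.
- nets.outline_of(picture, thing): "pixels" (420x560 bool, what is visible of it).
- nets.place_of(picture, thing): "position" ([x, y, z] in m, in the coordinates of the camera as it stood for that picture, good to about 4 mm: a listed point, or the origin of a listed thing).
The state is a dict: "time_s": time; "joints": joint angles; "joint_vel": joint speeds; "joint_efforts": joint torques, N m; "ee_pos": TCP position; "tool_rot": TCP orientation; "wrist_force": force on the tool from outside, world axes, zero at the start; "torque": the same for the moment, N m; "width": finger opening in m; "finger_force": force on a finger pad.
Only numpy, scipy, OpenCV 4.12 (cv2) and the standard library are available. Lean on these libraries where they do the work, as an engineer would, in place of code of your own. Each camera call takes 0.05 s, during which the arm holds its last target. There are 200 camera calls.

TASK

Get the shaker going on today's standards: take the timer off its control deck and lay it flat in the white tray, and stand every amber vial from the bench upright in a pocket of the shaker's platform, keeping the yellow splash cover shut meanwhile. Only when all are loaded, slide the cover fully aside, press the green start key right down, let it come up and slide the cover fully shut again. Leave the other things on the bench where they are.

Things in the scene. Friction and masses are not known exactly. Their poses are not given: they have to be found in the camera images.
- shaker: bench-top orbital shaker, fixed: white housing 300 x 290 mm (x, y), platform at the back, lower grey control deck along its front. Origin under the middle of the housing at bench height; x points to its back, y to its left, z up. Deck at z = 70 mm, from x = -150 to -45 mm. Right of the cover's guide (y below -95 mm) are a display and a 15 mm high speed dial, no part of the job
- platform (a point): middle of the platform, at pocket floor height (z = 86 mm in the shaker's frame), axes as the shaker's. The platform is 180 x 258 mm (x, y) and carries a blue insert of 2 x 3 square pockets, 58 mm clear, 30 mm deep, walls 20 mm thick, centred at x = -39 and +39, y = -78, 0 and +78 mm from this point; any vial may stand in any pocket; the insert's top is 116 mm above the bench
- guide (a point): middle of the cover's guide on the deck surface, axes as the shaker's: two steel rails along y, 5 mm high, inner faces 78 mm apart, with end strips 7 mm high 85 mm either way. The cover fills its left (+y) half when shut, the timer lies in the right half
- splash_cover (a joint): yellow sliding splash cover over the start key: 0 m fully shut over the key, 0.084 m fully open (slid toward the shaker's -y, to its right, into the empty half of the guide, where the timer was left lying). It slides level in its guide, about 1.5 N of friction, and stays where it is left
- cover_grip (a point): top of the upright rib on the splash cover; moves with it. The rib is 12 mm thick along the shaker's y (the sliding direction), 44 mm long along its x and 21 mm high; its top is 39 mm above the deck. The cover under it is 74 x 72 mm (x, y), its upper face 18 mm above the deck
- start_key (a joint): round green start key, 26 mm across, pressed straight down against a spring: 0 m up, 0.006 m fully down; 1.5 N starts it moving, 5 N holds it fully down; springs back when let go
- start_key_top (a point): middle of the key's upper face, 12 mm above the deck, on the guide's middle line at the shaker's y = +45 mm, under the cover when that is shut
- timer: white digital timer, a flat square 64 x 64 x 18 mm, 80 g, left lying on the deck in the cover's way; origin at the middle of its underside, z up
- bench_tray: shallow white tray, fixed, 200 x 130 mm (x, y) outside, 22 mm high, walls and floor 4 mm; origin under its middle, z up. A bottle cap lies at its +x end; the rest is free
- vial_1: amber glass vial with a dark brown cap, 76 mm high, body 44 mm across up to 60 mm, cap 36 mm across above; about 120 g; origin at the middle of its underside, z up; stands on the bench to the right of the shaker. Some of the five may be absent (None)
- vial_2: amber glass vial with a dark brown cap, 76 mm high, body 44 mm across up to 60 mm, cap 36 mm across above; about 120 g; origin at the middle of its underside, z up; stands on the bench to the right of the shaker. Some of the five may be absent (None)
- vial_3: amber glass vial with a dark brown cap, 76 mm high, body 44 mm across up to 60 mm, cap 36 mm across above; about 120 g; origin at the middle of its underside, z up; stands on the bench to the right of the shaker. Some of the five may be absent (None)
- vial_4: amber glass vial with a dark brown cap, 76 mm high, body 44 mm across up to 60 mm, cap 36 mm across above; about 120 g; origin at the middle of its underside, z up; stands on the bench to the right of the shaker. Some of the five may be absent (None)
- vial_5: amber glass vial with a dark brown cap, 76 mm high, body 44 mm across up to 60 mm, cap 36 mm across above; about 120 g; origin at the middle of its underside, z up; stands on the bench to the right of the shaker. Some of the five may be absent (None)
- cap: green bottle cap, 32 mm across, 16 mm high, in the tray's +x end (75 mm from its middle); bystander, origin at the middle of its underside
- cuvette_box: shut blue box 73 x 120 x 49 mm, right of the tray; bystander, origin at the middle of its underside
- bottle_a: clear plastic sample bottle, 53 mm across, 186 mm high, left of the shaker; bystander, origin under it
- bottle_b: clear plastic sample bottle with a dark blue cap, 52 mm across, 174 mm high, left of the shaker; bystander, origin under it
Things that resemble listed ones, but are neither listed nor needed, are in the scene too. What is shaped like the vial_3 but red is not meant.

How it is judged:
On the way, in this order (a step that is already met when the one before it is completed fails the run):
1. the timer lies flat in the tray and every vial stands in a pocket, the splash cover still shut (x of vial_1 in the frame of shaker between -0.025 and 0.125 m and y of vial_1 in the frame of shaker between -0.115 and 0.115 m and z of vial_1 in the frame of shaker between 0.081 and 0.092 m and angle between each of vial_1, vial_2, vial_3, vial_4, vial_5, timer's own z axis and vertical below 0.12 rad and x of vial_2 in the frame of shaker between -0.025 and 0.125 m and y of vial_2 in the frame of shaker between -0.115 and 0.115 m and z of vial_2 in the frame of shaker between 0.081 and 0.092 m and x of vial_3 in the frame of shaker between -0.025 and 0.125 m and y of vial_3 in the frame of shaker between -0.115 and 0.115 m and z of vial_3 in the frame of shaker between 0.081 and 0.092 m and x of vial_4 in the frame of shaker between -0.025 and 0.125 m and y of vial_4 in the frame of shaker between -0.115 and 0.115 m and z of vial_4 in the frame of shaker between 0.081 and 0.092 m and x of vial_5 in the frame of shaker between -0.025 and 0.125 m and y of vial_5 in the frame of shaker between -0.115 and 0.115 m and z of vial_5 in the frame of shaker between 0.081 and 0.092 m and x of timer in the frame of bench_tray between -0.075 and 0.075 m and y of timer in the frame of bench_tray between -0.045 and 0.045 m and z of timer in the frame of bench_tray between 0 and 0.01 m and value of joint splash_cover below 0.012 m), for 0.2 s.
2. the splash cover is slid fully aside (at least 76 of 84 mm) (value of joint splash_cover above 0.076 m), for 0.2 s.
3. the start key is pressed right down (at least 4.5 of 6 mm) with the cover aside (value of joint start_key above 0.0045 m and value of joint splash_cover above 0.06 m), for 0.05 s.
At the end, for the whole second after the job is handed in: every vial stands upright (within 0.12 rad) on the floor of a platform pocket, the timer lies flat on the tray's floor, all at rest; the splash cover is shut to within 7 mm and the start key is up (x of vial_1 in the frame of shaker between -0.025 and 0.125 m and y of vial_1 in the frame of shaker between -0.115 and 0.115 m and z of vial_1 in the frame of shaker between 0.081 and 0.092 m and angle between each of vial_1, vial_2, vial_3, vial_4, vial_5, timer's own z axis and vertical below 0.12 rad and x of vial_2 in the frame of shaker between -0.025 and 0.125 m and y of vial_2 in the frame of shaker between -0.115 and 0.115 m and z of vial_2 in the frame of shaker between 0.081 and 0.092 m and x of vial_3 in the frame of shaker between -0.025 and 0.125 m and y of vial_3 in the frame of shaker between -0.115 and 0.115 m and z of vial_3 in the frame of shaker between 0.081 and 0.092 m and x of vial_4 in the frame of shaker between -0.025 and 0.125 m and y of vial_4 in the frame of shaker between -0.115 and 0.115 m and z of vial_4 in the frame of shaker between 0.081 and 0.092 m and x of vial_5 in the frame of shaker between -0.025 and 0.125 m and y of vial_5 in the frame of shaker between -0.115 and 0.115 m and z of vial_5 in the frame of shaker between 0.081 and 0.092 m and x of timer in the frame of bench_tray between -0.075 and 0.075 m and y of timer in the frame of bench_tray between -0.045 and 0.045 m and z of timer in the frame of bench_tray between 0 and 0.01 m and linear speed of each of vial_1, vial_2, vial_3, vial_4, vial_5, timer below 0.02 m/s and value of joint splash_cover below 0.007 m and value of joint start_key below 0.0015 m); the robot touches nothing.
It fails at once if the start key is pressed while a vial is still on the bench (value of joint start_key above 0.003 m and height (world z) of any of vial_1, vial_2, vial_3, vial_4, vial_5 below 0.04 m).
It fails at once if a bystander (bottle cap, blue box, sample bottle) is moved more than 25 mm (distance of any of cap, cuvette_box, bottle_a, bottle_b from where it was at the start of the episode above 0.025 m).
Of vial_1, vial_2, vial_3, vial_4, vial_5 only 3 to 5 are there at a start; the rules pass over those that are not, and their reading is None.
At some moment in a run one of timer may be knocked a few centimetres aside while the robot is not near it.
Once in a run the grip may slacken for a moment while it holds something.
It also fails if it takes over 210 s, if anything falls off the work surface, if the arm or the gripper's body presses on something with over 40 N, if the wrist force passes 120 N, or if a joint passes its speed limit or range.

## Working session

There is one attempt and no reset: what is moved stays moved. The work goes in short steps, Python scripts to look and compute and a tool call to move; the robot and the scene stay as the last step left them, time stands still between calls to the robot, and variables do not carry over. Pictures are saved under pics/ and viewed, at most 14 in all, crops included, and the job is handed in when it is done.

Besides the shell and the picture viewer there is one more tool, called after "Emit:" as name(argument=value, ...), one argument or row to a line, values as JSON. servo_tool: Moves the arm, as the interface text tells. Its arguments: {"type":"object","properties":{"targets":{"type":"array"},"gripper":{"type":"number"},"squeeze":{"type":"number"}},"required":["targets"]}

```bash
mkdir -p pics; cat > h.py <<'E'
from plant import robot, imaging, nets
import numpy as np, cv2
def w(im,p): return np.array(im['R']).T@(np.array(p)-np.array(im['t']))
def K(im): return np.array([[im['fx'],0,im['cx']],[0,im['fy'],im['cy']],[0,0,1]])
def px(im,X):
    r,_=cv2.Rodrigues(np.array(im['R'])); return cv2.projectPoints(np.array([X],float),r,np.array(im['t'],float),K(im),np.array(im['D'],float))[0].ravel()
def ray(im,u):
    n=cv2.undistortPoints(np.array([[u]],float),K(im),np.array(im['D'],float)).ravel()
    R=np.array(im['R']); return -R.T@np.array(im['t']), R.T@np.array([n[0],n[1],1])
def atz(im,u,z):
    c,d=ray(im,u); return c+d*(z-c[2])/d[2]
def tri(obs):
    A=np.zeros((3,3));b=np.zeros(3)
    for im,u in obs:
        c,d=ray(im,u);d=d/np.linalg.norm(d);P=np.eye(3)-np.outer(d,d);A+=P;b+=P@c
    return np.linalg.solve(A,b)
def save(im,n): cv2.imwrite('pics/'+n+'.png',cv2.cvtColor(im['pixels'],cv2.COLOR_RGB2BGR))
def find(im,names):
    for n in names:
        for d in nets.place_of(im,n):
            if d['p']>.2: print(n,round(d['p'],2),w(im,d['position']).round(4),px(im,w(im,d['position'])).round())
E
python3 - <<'E'
from h import *
np.set_printoptions(suppress=True)
print(robot.get_obs())
for c in ['scene','side']:
    im=imaging.get_image(c); save(im,c+'0'); print(c, 'cam',(-np.array(im['R']).T@im['t']).round(3))
    find(im,['shaker','platform','guide','cover_grip','start_key_top','timer','bench_tray','vial_1','cap','cuvette_box','bottle_a'])
E
```

```text
{'time_s': 0.0, 'joints': array([ 1.43557833,  0.38555665,  0.00665691, -0.00049176, -1.19403059,
       -0.25863231]), 'joint_vel': array([-0.00090962, -0.0003693 ,  0.00134229, -0.00002731,  0.00017221,
       -0.00125398]), 'joint_efforts': array([ -0.00040184, -39.06644583,  18.73990238,   4.21980187,
         0.01095256,  -0.00019386]), 'ee_pos': array([0.23958791, 0.57663985, 0.23547277]), 'tool_rot': array([ 0.98065449, -0.19574368, -0.0001623 ,  0.00107907]), 'wrist_force': array([ 0.84826079, -0.00088659, -0.49734091]), 'torque': array([-0.04760161, -0.05484107, -0.03744847]), 'finger_force': 0.0, 'width': 0.08715337869196003}
scene cam [-0.95   1.102  1.707]
shaker 0.78 [0.5454 0.1755 0.0011] [243. 230.]
platform 0.55 [0.5969 0.1648 0.0882] [237. 209.]
platform 0.23 [ 0.5286 -0.1377 -0.0022] [298. 203.]
guide 0.91 [0.4425 0.1905 0.0748] [253. 232.]
cover_grip 0.7 [0.594  0.1663 0.0875] [237. 209.]
cover_grip 0.54 [0.4462 0.2311 0.1095] [244. 230.]
timer 0.67 [0.4369 0.1461 0.0699] [262. 229.]
bench_tray 0.55 [ 0.5263 -0.4253 -0.0041] [342. 180.]
vial_1 0.57 [ 0.4292 -0.1634
[... 915 characters left out ...]
h_tray 0.57 [ 0.5237 -0.4202 -0.0024] [343. 298.]
vial_1 0.78 [ 0.4285 -0.0489 -0.0006] [264. 236.]
vial_1 0.67 [ 0.531  -0.2376  0.0028] [315. 259.]
vial_1 0.59 [ 0.424  -0.2422  0.0013] [287. 271.]
vial_1 0.58 [ 0.6157 -0.1795  0.0015] [327. 242.]
vial_1 0.53 [ 0.3754 -0.3135  0.0004] [284. 291.]
vial_1 0.48 [ 0.4388 -0.1572 -0.0003] [280. 254.]
vial_1 0.47 [ 0.5233 -0.1408 -0.0064] [299. 245.]
cap 0.41 [ 0.5978 -0.4188  0.0041] [363. 288.]
cuvette_box 0.74 [ 0.5371 -0.2389  0.0018] [316. 259.]
cuvette_box 0.62 [ 0.4967 -0.6289  0.0005] [379. 356.]
bottle_a 0.9 [0.3813 0.4702 0.0041] [207. 172.]
bottle_a 0.8 [0.3764 0.5759 0.0027] [199. 162.]
bottle_a 0.3 [0.5977 0.1679 0.083 ] [279. 178.]
```

```bash
cd pics; python3 -c "
import cv2,numpy as np
a=cv2.imread('scene0.png');b=cv2.imread('side0.png')
"; ls
```

```text
scene0.png
side0.png
```

View pics/scene0.png

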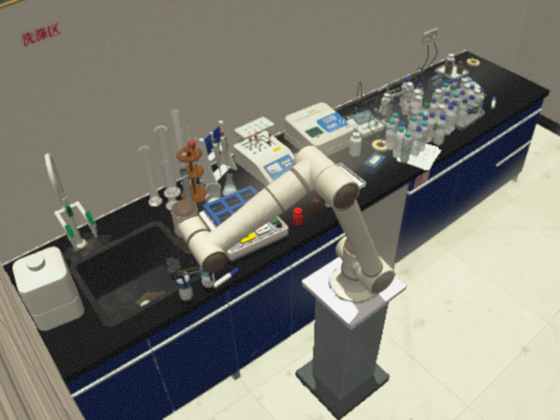

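View pics/side0.png

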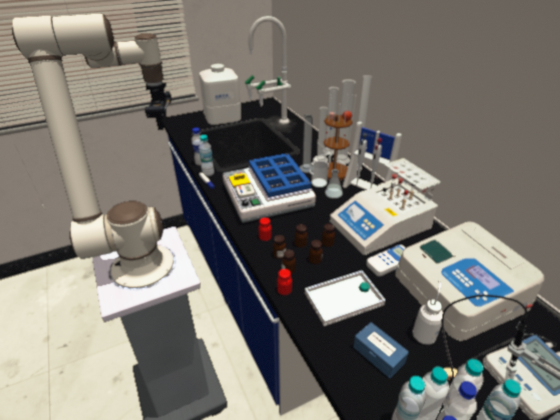

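The side view shows five amber vials, at about (280,254), (287,271), (299,245), (315,259) and (327,242). The red look-alikes are at (264,236) and (284,291). The tray is at (343,298) with the cap in it, and the cover and timer are on the deck near (240,180). I'll move to get a close view from above the shaker.

Emit:
servo_tool(
  targets=[
    [0,0,0.05,0,0,0],
    [0,0,0.1,0,0,0],
    [0,-0.02,0.14,0,0,0.05],
    [0.01,-0.06,0.15,0,0,0.1],
    [0.02,-0.11,0.15,0,0,0.15],
    [0.04,-0.155,0.15,0,0,0.2],
    [0.05,-0.2,0.15,0,0,0.2],
    [0.06,-0.25,0.15,0,0,0.2],
    [0.07,-0.3,0.15,0,0,0.2],
    [0.08,-0.34,0.15,0,0,0.2],
    [0.09,-0.37,0.15,0,0,0.2],
    [0.09,-0.37,0.15,0,0,0.2],
  ],
)

```text
time_s: 2.4
ee_pos: [0.33, 0.2042, 0.3875]
tool_rot: [0.995, -0.099, 0.001, -0.001]
wrist_force: [-0.9, 0.7, 0.7]
width: 0.0867
finger_force: 0.0
```

```bash
python3 - <<'E'
from h import *
np.set_printoptions(suppress=True)
o=robot.get_obs();print(o['ee_pos'],o['tool_rot'],o['joints'],o['wrist_force'])
im=imaging.get_image('wrist'); save(im,'w1'); print('cam',(-np.array(im['R']).T@im['t']).round(3),im['R'])
find(im,['shaker','platform','guide','cover_grip','timer','vial_1'])
E
```

```text
[0.32998964 0.20415891 0.38745082] [ 0.99511478 -0.09871943  0.00065037 -0.00078966] [ 0.9788175  -0.11848085 -0.21748348  0.00040024 -1.4697868   0.3941778 ] [-0.90759011  0.73881705  0.6767693 ]
cam [0.411 0.187 0.537] [[-0.19601351 -0.98060057 -0.00110644]
 [-0.93633804  0.18683041  0.29726332]
 [-0.29128986  0.05930363 -0.9547949 ]]
guide 0.62 [0.4409 0.1916 0.0691] [274.  65.]
cover_grip 0.67 [0.4443 0.2306 0.1085] [237.  67.]
timer 0.83 [0.4385 0.1514 0.0666] [308.  61.]
vial_1 0.71 [ 0.4236 -0.0552 -0.0005] [456.  47.]
vial_1 0.58 [ 0.4359 -0.1601 -0.0028] [528.  25.]
```

View pics/w1.png

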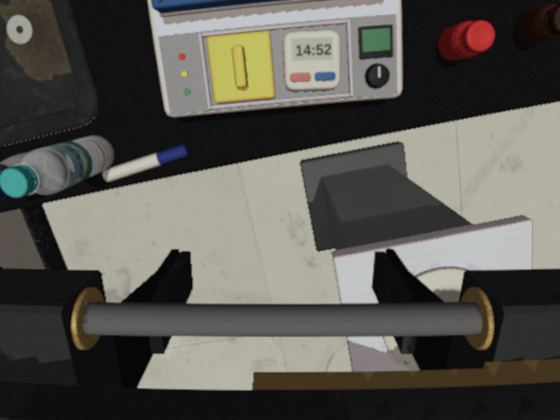

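The wrist view shows the yellow cover at (240,67), with its rib at (238,67). The timer is at (313,60), close to the cover, and the display and dial are at (376,55). Next I'll take closer looks at the shaker and the vials.

Emit:
servo_tool(
  targets=[
    [0.05,0,0,0,0,0],
    [0.1,-0.02,0,0,0,0],
    [0.14,-0.02,0,0,0,0],
    [0.17,-0.02,0,0,0,0],
    [0.17,-0.02,0,0,0,0],
    [0.17,-0.02,0,0,0,0],
  ],
)

```text
time_s: 3.35
ee_pos: [0.5001, 0.1877, 0.3853]
tool_rot: [0.995, -0.097, -0.001, 0.001]
wrist_force: [-0.7, 0.2, -0.0]
width: 0.0872
finger_force: 0.0
```

```bash
python3 - <<'E'
from h import *
np.set_printoptions(suppress=True)
im=imaging.get_image('wrist'); save(im,'w2'); 
find(im,['shaker','platform','guide','cover_grip','timer'])
import pickle;pickle.dump(im,open('w2.pkl','wb'))
E
```

```text
shaker 0.55 [ 0.5473  0.1721 -0.0012] [285. 114.]
platform 0.78 [0.5952 0.1673 0.0869] [282.  76.]
guide 0.84 [0.4383 0.191  0.0729] [288. 206.]
guide 0.28 [ 0.6124 -0.1813 -0.0041] [530.  19.]
cover_grip 0.89 [0.4441 0.232  0.1088] [254. 217.]
timer 0.57 [0.438  0.1497 0.0688] [319. 199.]
```

Emit:
servo_tool(
  targets=[
    [0,-0.05,0,0,0,0],
    [0,-0.1,0,0,0,0],
    [0,-0.15,0,0,0,0],
    [0,-0.2,0,0,0,0],
    [0,-0.25,0,0,0,0],
    [0,-0.3,0,0,0,0],
    [0,-0.35,0,0,0,0],
    [0,-0.37,0,0,0,0],
    [0,-0.37,0,0,0,0],
    [0,-0.37,0,0,0,0],
  ],
)

```text
time_s: 4.65
ee_pos: [0.4994, -0.1827, 0.3868]
tool_rot: [0.995, -0.097, 0.0, -0.0]
wrist_force: [0.2, -0.6, 0.7]
width: 0.0868
finger_force: 0.0
```

```bash
python3 - <<'E'
from h import *
np.set_printoptions(suppress=True)
im=imaging.get_image('wrist'); save(im,'w3'); 
find(im,['vial_1','bench_tray','cap'])
o=robot.get_obs();print(o['ee_pos'],o['tool_rot'],o['joints'],o['time_s'])
import pickle;pickle.dump(im,open('w3.pkl','wb'))
E
```

```text
vial_1 0.97 [ 0.4269 -0.244   0.0008] [332. 190.]
vial_1 0.9 [ 0.6123 -0.1826 -0.0005] [265.  69.]
vial_1 0.75 [ 0.378  -0.3085  0.0018] [379. 213.]
vial_1 0.74 [ 0.5305 -0.2356  0.0022] [314. 121.]
vial_1 0.72 [ 0.5293 -0.1445  0.0019] [251. 135.]
vial_1 0.7 [ 0.4349 -0.1593 -0.0025] [274. 195.]
bench_tray 0.92 [ 0.5201 -0.4234  0.0008] [447. 104.]
cap 0.65 [ 0.5976 -0.4217  0.0084] [444.  46.]
[ 0.49985358 -0.18164282  0.38689147] [ 0.9954071  -0.09573192  0.00032183 -0.00006424] [-0.04342484  0.15484143  0.06136012 -0.00009498 -1.47666551  1.42247255] 4.85
```

View pics/w2.png

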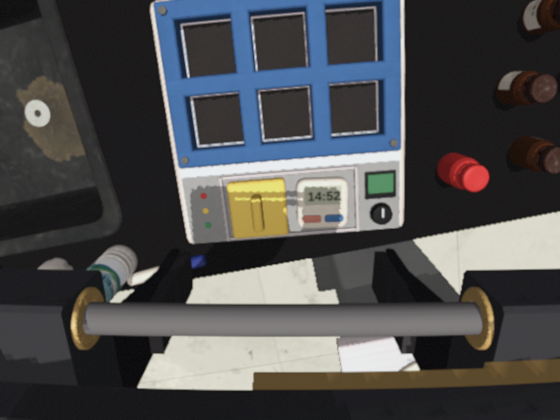

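View pics/w3.png

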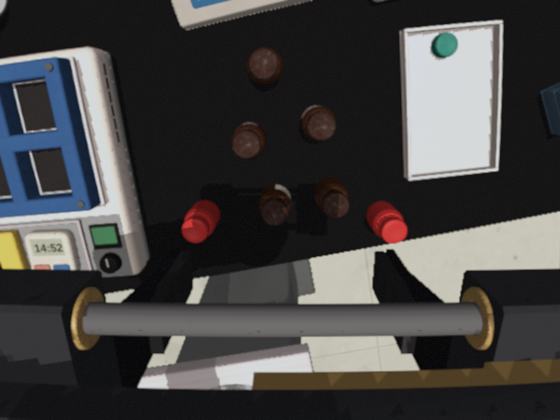

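The shaker view shows the 2x3 pockets, with the platform centred near (282,76). The cover rib is at (254,212), and the timer at (320,205) is roughly square with the guide. In the vial view the five amber vials are at (265,65), (318,122), (248,140), (275,203) and (333,197), and the red ones are at (201,220) and (387,222). The tray is at (450,100), free apart from the cap at (445,45).

```bash
python3 - <<'E'
from h import *
import pickle
np.set_printoptions(suppress=True)
im=pickle.load(open('w2.pkl','rb'))
hsv=cv2.cvtColor(im['pixels'],cv2.COLOR_RGB2HSV)
m=cv2.inRange(hsv,(95,120,70),(125,255,255)); m=m*(np.arange(560)[None]<410).astype(np.uint8)*(np.arange(420)[:,None]<172).astype(np.uint8)
P=np.array([atz(im,(c,np.nonzero(m[:,c])[0].max()+.5),.116) for c in range(195,392)])
k,b=np.polyfit(P[:,1],P[:,0],1); print('insert front edge: yaw',-np.arctan(k),'x at y=.167',k*.167+b, 'resid',np.std(P[:,0]-k*P[:,1]-b))
L=np.array([atz(im,(np.nonzero(m[r])[0].min(),r),.116) for r in range(20,150)]);R=np.array([atz(im,(np.nonzero(m[r])[0].max()+1,r),.116) for r in range(20,140)])
for Q in (L,R):
    k2,b2=np.polyfit(Q[:,0],Q[:,1],1);print('side edge yaw',np.arctan(k2),'y at x=.595',k2*.595+b2)
for n,z in (('timer',.088),('splash_cover',.088)):
    for d in nets.outline_of(im,n)[:2]:
        ys,xs=np.nonzero(d['pixels']); W=np.array([atz(im,(x,y),z)[:2] for x,y in zip(xs,ys)]).astype(np.float32)
        r=cv2.minAreaRect((W*1000).astype(np.float32));print(n,round(d['p'],2),r,xs.min(),xs.max(),ys.min(),ys.max())
im=imaging.get_image('wrist')
for d in nets.outline_of(im,'bench_tray')[:1]:
    ys,xs=np.nonzero(d['pixels']); W=np.array([atz(im,(x,y),.022)[:2] for x,y in zip(xs,ys)])
    print('tray',cv2.minAreaRect((W*1000).astype(np.float32)),xs.min(),xs.max())
E
```

```text
insert front edge: yaw -0.10929097979866653 x at y=.167 0.5056945431778833 resid 0.00034702317319169413
side edge yaw -0.10781198779170334 y at x=.595 0.2924981997502769
side edge yaw -0.11095800260808251 y at x=.595 0.04135787926938887
timer 0.65 ((439.36761474609375, 147.65773010253906), (63.11507034301758, 65.69866943359375), 81.12556457519531) 297 347 176 227
timer 0.33 ((608.7174072265625, -132.37820434570312), (47.825347900390625, 36.22108459472656), 86.94940185546875) 520 559 0 33
splash_cover 0.84 ((447.2637939453125, 226.97149658203125), (71.3976058959961, 75.18505859375), 83.77891540527344) 227 288 177 237
tray ((521.58154296875, -421.3589172363281), (137.97108459472656, 200.75881958007812), 85.64643859863281) 401 503
```

Emit:
servo_tool(
  gripper=-0.72,
  targets=[
    [0,0.03,0,0,0,-0.14],
    [-0.01,0.06,0,0,0,-0.28],
    [-0.02,0.09,0,0,0,-0.42],
    [-0.03,0.12,-0.02,0,0,-0.56],
    [-0.04,0.15,-0.04,0,0,-0.7],
    [-0.05,0.18,-0.06,0,0,-0.84],
    [-0.055,0.21,-0.08,0,0,-0.98],
    [-0.06,0.24,-0.1,0,0,-1.12],
    [-0.061,0.27,-0.12,0,0,-1.26],
    [-0.061,0.3,-0.15,0,0,-1.4],
    [-0.061,0.33,-0.187,0,0,-1.51],
    [-0.061,0.33,-0.187,0,0,-1.51],
  ],
)

```text
time_s: 6.25
ee_pos: [0.4362, 0.1484, 0.1951]
tool_rot: [-0.659, 0.752, 0.001, -0.004]
wrist_force: [-0.7, 0.1, 0.2]
width: 0.0748
finger_force: 0.0
```

```bash
python3 - <<'E'
from h import *
np.set_printoptions(suppress=True)
o=robot.get_obs();print(o['ee_pos'],o['tool_rot'],o['joints'],o['width'],o['time_s'])
im=imaging.get_image('wrist'); save(im,'w4')
find(im,['timer','guide','cover_grip'])
for d in nets.outline_of(im,'timer')[:1]:
    ys,xs=np.nonzero(d['pixels']); W=np.array([atz(im,(x,y),.088)[:2] for x,y in zip(xs,ys)])
    print(d['p'],cv2.minAreaRect((W*1000).astype(np.float32)),xs.min(),xs.max(),ys.min(),ys.max())
im=imaging.get_image('side')
find(im,['timer'])
E
```

```text
[0.43620033 0.14838609 0.19511011] [-0.6590922   0.75204847  0.00097595 -0.00442989] [ 0.68099583  0.14671693 -0.43458408 -0.00191324 -0.99842473 -0.8115086 ] 0.0748285182256609 6.25
timer 0.85 [0.4377 0.1497 0.071 ] [279. 207.]
guide 0.82 [0.4407 0.1918 0.0714] [283. 257.]
guide 0.51 [0.5915 0.1653 0.087 ] [ 82. 258.]
cover_grip 0.58 [0.4448 0.2291 0.1084] [284. 325.]
0.89 ((436.4512939453125, 146.24795532226562), (66.09793090820312, 63.20090103149414), 81.66252136230469) 236 325 163 251
timer 0.5 [0.4391 0.146  0.0745] [245. 192.]
timer 0.42 [ 0.5235 -0.4198 -0.003 ] [343. 298.]
```

View pics/w4.png

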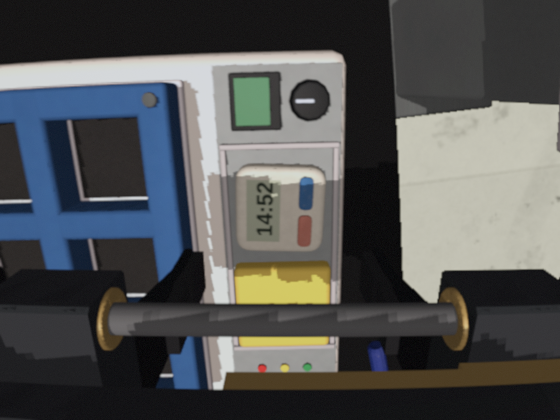

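The timer lies at about (280,207), centred between the rails, with room for the fingers on both sides. The gripper is aligned, so I'll descend.

Emit:
servo_tool(
  targets=[
    [0.001,-0.001,-0.03,0,0,0],
    [0.001,-0.001,-0.06,0,0,0],
    [0.001,-0.001,-0.08,0,0,0],
    [0.001,-0.001,-0.095,0,0,0],
    [0.001,-0.001,-0.104,0,0,0],
    [0.001,-0.001,-0.104,0,0,0],
    [0.001,-0.001,-0.104,0,0,0],
  ],
)

```text
time_s: 7.3
ee_pos: [0.4404, 0.1463, 0.0964]
tool_rot: [-0.659, 0.753, -0.0, 0.001]
wrist_force: [0.7, 0.5, -0.2]
width: 0.075
finger_force: 0.0
```

Emit:
servo_tool(
  targets=[
    [-0.002,0,-0.005,0,0,0],
    [-0.002,0,-0.005,0,0,0],
    [-0.002,0,-0.005,0,0,0],
  ],
)

```text
time_s: 7.6
ee_pos: [0.4378, 0.1462, 0.0908]
tool_rot: [-0.659, 0.752, -0.0, 0.0]
wrist_force: [-0.3, 0.4, -0.3]
width: 0.0748
finger_force: 0.0
```

Emit:
servo_tool(
  gripper=1,
  squeeze=15,
  targets=[
    [0,0,0,0,0,0],
    [0,0,0,0,0,0],
    [0,0,0,0,0,0],
    [0,0,0,0,0,0],
    [0,0,0,0,0,0],
  ],
)

```text
time_s: 8.1
ee_pos: [0.4378, 0.1462, 0.0907]
tool_rot: [-0.659, 0.753, 0.0, 0.0]
wrist_force: [-0.4, 0.8, 2.0]
width: 0.0637
finger_force: 15.0
```

Emit:
servo_tool(
  targets=[
    [0,0,0.01,0,0,0],
    [0,0,0.03,0,0,0],
    [0,0,0.06,0,0,0],
    [0,-0.01,0.1,0,0,0],
    [0.01,-0.04,0.12,0,0,0],
    [0.02,-0.08,0.12,0,0,0],
    [0.03,-0.12,0.12,0,0,0],
    [0.04,-0.16,0.12,0,0,0],
    [0.05,-0.2,0.12,0,0,0],
    [0.055,-0.24,0.12,0,0,0],
    [0.06,-0.28,0.12,0,0,0],
    [0.064,-0.32,0.12,0,0,0],
  ],
)

```text
time_s: 9.3
ee_pos: [0.5017, -0.1756, 0.211]
tool_rot: [-0.659, 0.753, -0.0, 0.0]
wrist_force: [1.0, -0.4, -0.8]
width: 0.0636
finger_force: 15.0
```

Emit:
servo_tool(
  targets=[
    [0,-0.04,0,0,0,0],
    [0,-0.08,0,0,0,0],
    [0,-0.12,0,0,0,0],
    [0,-0.16,0,0,0,0],
    [0,-0.2,0,0,0,0],
    [0,-0.23,-0.02,0,0,0],
    [0,-0.247,-0.05,0,0,0],
    [0,-0.247,-0.08,0,0,0],
    [0,-0.247,-0.1,0,0,0],
    [0,-0.247,-0.12,0,0,0],
    [0,-0.247,-0.13,0,0,0],
    [0,-0.247,-0.13,0,0,0],
  ],
)

```text
time_s: 10.5
ee_pos: [0.5009, -0.4204, 0.0791]
tool_rot: [-0.658, 0.753, 0.002, -0.001]
wrist_force: [-0.1, 0.6, -0.7]
width: 0.0641
finger_force: 15.0
```

Emit:
servo_tool(
  targets=[
    [0,0,-0.02,0,0,0],
    [0,0,-0.04,0,0,0],
    [0,0,-0.05,0,0,0],
    [0,0,-0.055,0,0,0],
    [0,0,-0.055,0,0,0],
    [0,0,-0.055,0,0,0],
  ],
)

```text
time_s: 11.1
ee_pos: [0.5025, -0.4213, 0.0267]
tool_rot: [-0.659, 0.752, -0.001, 0.0]
wrist_force: [-0.9, 0.3, 0.1]
width: 0.0642
finger_force: 15.0
```

Emit:
servo_tool(
  gripper=-0.75,
  targets=[
    [0,0,0,0,0,0],
    [0,0,0,0,0,0],
    [0,0,0,0,0,0],
    [0,0,0.01,0,0,0],
    [0,0,0.03,0,0,0],
    [0,0,0.07,0,0,0],
    [0,0,0.11,0,0,0],
    [0,0,0.15,0,0,0],
    [0,0,0.15,0,0,0],
  ],
)

```text
time_s: 12.0
ee_pos: [0.5049, -0.4232, 0.1843]
tool_rot: [-0.659, 0.752, -0.007, 0.002]
wrist_force: [0.3, -0.1, 0.3]
width: 0.0763
finger_force: 0.0
```

```bash
python3 - <<'E'
from h import *
np.set_printoptions(suppress=True)
o=robot.get_obs();print(o['ee_pos'],o['joints'],o['width'],o['time_s'])
im=imaging.get_image('wrist'); save(im,'w5')
find(im,['timer','bench_tray','cap','vial_1'])
E
```

```text
[ 0.50492865 -0.42321507  0.18431105] [-0.45140636  0.47139467  0.01057072  0.0029176  -1.09483835  0.31841808] 0.07625109347179047 12.0
timer 0.71 [ 0.503  -0.4176  0.004 ] [288. 193.]
bench_tray 0.52 [ 0.5971 -0.4215  0.0115] [184. 204.]
cap 0.98 [ 0.5988 -0.4235  0.0052] [183. 200.]
vial_1 0.7 [ 0.4263 -0.2446  0.0001] [381. 341.]
vial_1 0.67 [ 0.3797 -0.3127  0.0006] [424. 278.]
vial_1 0.66 [ 0.5322 -0.236   0.0009] [282. 358.]
```

View pics/w5.png

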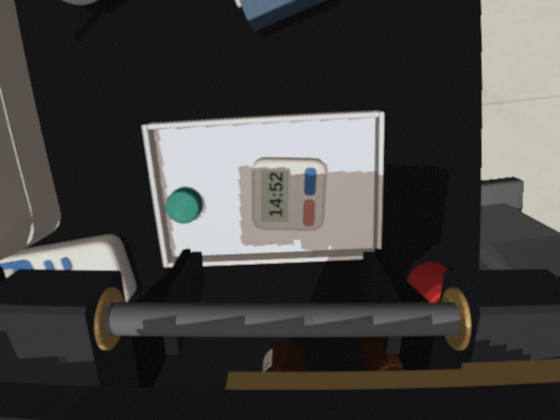

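The timer lies flat in the tray at (289,195), with the cap undisturbed at (184,205). Next come the vials, starting with A at (0.4265,-0.243).

Emit:
servo_tool(
  gripper=-0.7,
  targets=[
    [-0.01,0.04,0,0,0,0],
    [-0.03,0.08,0,0,0,0],
    [-0.05,0.12,0,0,0,0],
    [-0.07,0.155,0,0,0,0],
    [-0.0755,0.178,-0.005,0,0,0],
    [-0.0755,0.178,-0.03,0,0,0],
    [-0.0755,0.178,-0.07,0,0,0],
    [-0.0755,0.178,-0.1,0,0,0],
    [-0.0755,0.178,-0.12,0,0,0],
    [-0.0755,0.178,-0.127,0,0,0],
    [-0.0755,0.178,-0.127,0,0,0],
  ],
)

```text
time_s: 13.35
ee_pos: [0.4253, -0.2427, 0.0472]
tool_rot: [-0.659, 0.753, 0.001, -0.001]
wrist_force: [0.2, -0.9, 0.2]
width: 0.0741
finger_force: 0.0
```

Emit:
servo_tool(
  gripper=1,
  squeeze=20,
  targets=[
    [0,0,0,0,0,0],
    [0,0,0,0,0,0],
    [0,0,0,0,0,0],
    [0,0,0,0,0,0],
    [0,0,0,0,0,0],
  ],
)

```text
time_s: 13.85
ee_pos: [0.4264, -0.2429, 0.049]
tool_rot: [-0.659, 0.753, -0.0, 0.0]
wrist_force: [-0.2, 0.4, -0.8]
width: 0.0419
finger_force: 0.8
```

Emit:
servo_tool(
  targets=[
    [0,0,0,0,0,0],
    [0,0,0,0,0,0],
    [0,0,0,0,0,0],
  ],
)

```text
time_s: 14.15
ee_pos: [0.4264, -0.2429, 0.049]
tool_rot: [-0.659, 0.752, -0.0, 0.0]
wrist_force: [-1.2, 1.1, 5.0]
width: 0.0411
finger_force: 20.0
```

```bash
python3 - <<'E'
from h import *
im=imaging.get_image('side'); save(im,'s6')
a=im['pixels'][190:300,220:360]; a=cv2.resize(a,None,fx=4,fy=4,interpolation=cv2.INTER_CUBIC)
b=imaging.get_image('wrist')['pixels']; b=cv2.resize(b[200:420],None,fx=1,fy=1)
c=np.zeros((440+220,560,3),np.uint8); c[:440]=a; c[440:]=b
cv2.imwrite('pics/s6c.png',cv2.cvtColor(c[:600],cv2.COLOR_RGB2BGR))
E
```

```text
(no output)
```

View pics/s6c.png

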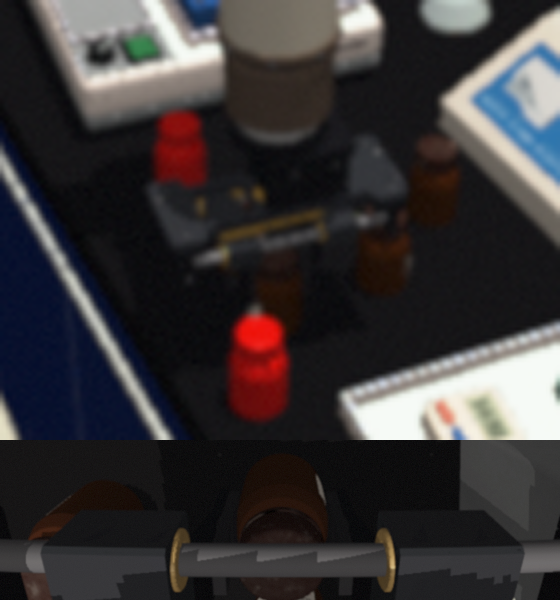

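Emit:
servo_tool(
  gripper=-0.6,
  targets=[
    [0,0,0,0,0,0],
    [0,0,0,0,0,0],
    [0,0,-0.003,0,0,0],
    [0,0,-0.006,0,0,0],
    [0,0,-0.006,0,0,0],
  ],
)

```text
time_s: 14.75
ee_pos: [0.4258, -0.2427, 0.0418]
tool_rot: [-0.658, 0.753, 0.001, -0.0]
wrist_force: [-0.2, -0.8, 0.5]
width: 0.0674
finger_force: 0.0
```

Emit:
servo_tool(
  gripper=1,
  squeeze=20,
  targets=[
    [0,0,0,0,0,0],
    [0,0,0,0,0,0],
    [0,0,0,0,0,0],
    [0,0,0,0,0,0],
    [0,0,0,0,0,0],
    [0,0,0,0,0,0],
    [0,0,0,0,0,0],
  ],
)

```text
time_s: 15.45
ee_pos: [0.4263, -0.2428, 0.0426]
tool_rot: [-0.659, 0.753, -0.0, 0.0]
wrist_force: [-0.3, 0.3, -0.1]
width: 0.0413
finger_force: 20.0
```

Emit:
servo_tool(
  targets=[
    [0,0,0.02,0,0,0],
    [0,0,0.05,0,0,0],
    [0,0,0.09,0,0,0],
    [0,0,0.13,0,0,0],
    [0.01,0.02,0.17,0,0,0],
    [0.03,0.05,0.2,0,0,0],
    [0.05,0.09,0.207,0,0,0],
    [0.07,0.13,0.207,0,0,0],
    [0.09,0.17,0.207,0,0,0],
    [0.11,0.21,0.207,0,0,0],
    [0.13,0.25,0.207,0,0,0],
    [0.15,0.29,0.207,0,0,0],
  ],
)

```text
time_s: 16.65
ee_pos: [0.5763, 0.0489, 0.249]
tool_rot: [-0.659, 0.752, 0.0, -0.0]
wrist_force: [0.8, -0.7, -1.4]
width: 0.0414
finger_force: 20.0
```

Emit:
servo_tool(
  targets=[
    [0.02,0.04,0,0,0,0.02],
    [0.035,0.08,0,0,0,0.02],
    [0.05,0.12,0,0,0,0.02],
    [0.06,0.16,0,0,0,0.02],
    [0.066,0.193,0,0,0,0.02],
    [0.066,0.193,-0.01,0,0,0.02],
    [0.066,0.193,-0.03,0,0,0.02],
    [0.066,0.193,-0.05,0,0,0.02],
    [0.066,0.193,-0.05,0,0,0.02],
    [0.066,0.193,-0.05,0,0,0.02],
  ],
)

```text
time_s: 17.65
ee_pos: [0.6421, 0.2395, 0.1992]
tool_rot: [-0.666, 0.746, -0.0, -0.001]
wrist_force: [0.8, -0.5, -0.6]
width: 0.0411
finger_force: 20.0
```

```bash
python3 - <<'E'
from h import *
np.set_printoptions(suppress=True)
im=imaging.get_image('wrist'); save(im,'w7'); find(im,['vial_1','platform'])
im=imaging.get_image('side'); find(im,['vial_1'])
E
```

```text
vial_1 0.57 [0.6395 0.2371 0.1567] [287. 243.]
platform 0.9 [0.5936 0.1673 0.0848] [341. 100.]
vial_1 0.74 [0.6424 0.2387 0.1606] [281. 151.]
vial_1 0.71 [ 0.6154 -0.1835  0.0008] [327. 243.]
vial_1 0.63 [ 0.5235 -0.1448 -0.006 ] [299. 245.]
vial_1 0.59 [ 0.5311 -0.2382  0.0015] [315. 259.]
vial_1 0.54 [ 0.439  -0.1601  0.0021] [280. 254.]
vial_1 0.51 [ 0.3769 -0.3101  0.0016] [284. 289.]
vial_1 0.25 [0.4423 0.2258 0.1107] [238. 174.]
```

View pics/w7.png

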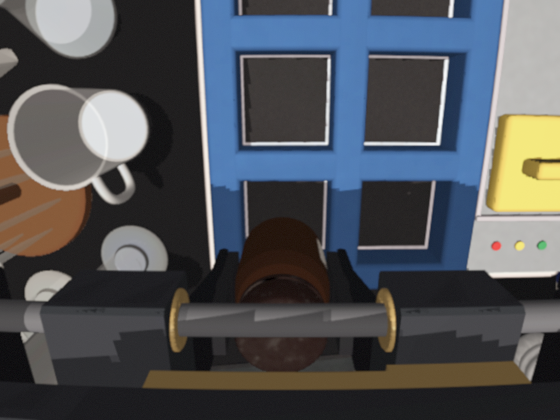

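The wrist view shows the vial at (283,270), centred over the back-left pocket (columns 245–327). I'll lower and release it.

Emit:
servo_tool(
  targets=[
    [0,0,-0.02,0,0,0],
    [0,0,-0.04,0,0,0],
    [0,0,-0.055,0,0,0],
    [0,0,-0.064,0,0,0],
    [0,0,-0.067,0,0,0],
    [0,0,-0.067,0,0,0],
    [0,0,-0.067,0,0,0],
  ],
)

```text
time_s: 18.6
ee_pos: [0.6429, 0.2404, 0.1337]
tool_rot: [-0.666, 0.746, -0.0, 0.001]
wrist_force: [0.6, -1.2, -1.3]
width: 0.0414
finger_force: 20.0
```

Emit:
servo_tool(
  gripper=-0.5,
  targets=[
    [0,0,0,0,0,0],
    [0,0,0,0,0,0],
    [0,0,0,0,0,0],
    [0,0,0.01,0,0,0],
    [0,0,0.04,0,0,0],
    [0,0,0.08,0,0,0],
    [0,-0.03,0.1,0,0,0],
    [-0.01,-0.07,0.1,0,0,0],
    [-0.02,-0.11,0.1,0,0,0],
    [-0.03,-0.15,0.1,0,0,0],
    [-0.04,-0.19,0.1,0,0,0],
    [-0.05,-0.235,0.1,0,0,0],
  ],
)

```text
time_s: 19.8
ee_pos: [0.592, 0.004, 0.2339]
tool_rot: [-0.666, 0.746, -0.001, 0.001]
wrist_force: [1.2, -0.4, -0.4]
width: 0.0651
finger_force: 0.0
```

```bash
python3 - <<'E'
from h import *
np.set_printoptions(suppress=True)
im=imaging.get_image('wrist'); save(im,'w8'); find(im,['vial_1'])
im=imaging.get_image('side'); find(im,['vial_1','timer'])
print(robot.get_obs()['ee_pos'])
E
```

```text
vial_1 0.93 [ 0.4211 -0.0508 -0.0001] [446. 102.]
vial_1 0.85 [ 0.5273 -0.1449  0.0002] [334.  11.]
vial_1 0.85 [ 0.5338 -0.2408  0.0022] [316. 260.]
vial_1 0.67 [ 0.5247 -0.145  -0.0026] [300. 245.]
vial_1 0.65 [ 0.4282 -0.0508  0.0007] [264. 236.]
vial_1 0.61 [ 0.3757 -0.3097  0.0003] [283. 290.]
vial_1 0.56 [ 0.6136 -0.1829  0.0028] [327. 242.]
vial_1 0.52 [ 0.4376 -0.1566  0.0003] [279. 253.]
vial_1 0.42 [0.6396 0.2406 0.0896] [280. 166.]
timer 0.9 [ 0.5065 -0.4229  0.006 ] [339. 299.]
[0.59264394 0.00510297 0.23351141]
```

Emit:
servo_tool(
  gripper=-0.65,
  targets=[
    [0.005,-0.04,0,0,0,0],
    [0.01,-0.08,0,0,0,0],
    [0.015,-0.12,0,0,0,0],
    [0.021,-0.16,0,0,0,0],
    [0.021,-0.187,-0.02,0,0,0],
    [0.021,-0.187,-0.06,0,0,0],
    [0.021,-0.187,-0.1,0,0,0],
    [0.021,-0.187,-0.14,0,0,0],
    [0.021,-0.187,-0.17,0,0,0],
    [0.021,-0.187,-0.185,0,0,0],
    [0.021,-0.187,-0.189,0,0,0],
    [0.021,-0.187,-0.189,0,0,0],
  ],
)

```text
time_s: 21.25
ee_pos: [0.614, -0.1809, 0.0432]
tool_rot: [-0.667, 0.745, 0.0, -0.0]
wrist_force: [-0.2, -0.4, 0.6]
width: 0.0719
finger_force: 0.0
```

Emit:
servo_tool(
  gripper=1,
  targets=[
    [0,0,0,0,0,0],
    [0,0,0,0,0,0],
    [0,0,0,0,0,0],
    [0,0,0,0,0,0],
    [0,0,0,0,0,0],
    [0,0,0,0,0,0],
    [0,0,0,0,0,0],
    [0,0,0.03,0,0,0],
    [0,0,0.07,0,0,0],
    [0,0,0.12,0,0,0],
    [0,0,0.17,0,0,0],
    [0,0,0.206,0,0,0],
  ],
)

```text
time_s: 22.45
ee_pos: [0.6137, -0.1821, 0.253]
tool_rot: [-0.666, 0.746, -0.001, 0.001]
wrist_force: [0.5, -0.5, -0.3]
width: 0.0427
finger_force: 20.0
```

Emit:
servo_tool(
  targets=[
    [0,0.04,0,0,0,0],
    [0.005,0.085,0,0,0,0],
    [0.01,0.13,0,0,0,0],
    [0.015,0.175,0,0,0,0],
    [0.02,0.22,0,0,0,0],
    [0.0205,0.26,0,0,0,0],
    [0.0205,0.3,0,0,0,0],
    [0.0205,0.33,0,0,0,0],
    [0.0205,0.344,-0.02,0,0,0],
    [0.0205,0.344,-0.05,0,0,0],
    [0.0205,0.344,-0.07,0,0,0],
    [0.0205,0.344,-0.07,0,0,0],
  ],
)

```text
time_s: 23.65
ee_pos: [0.6312, 0.1616, 0.1749]
tool_rot: [-0.666, 0.746, 0.002, -0.004]
wrist_force: [0.0, -0.0, -0.9]
width: 0.0427
finger_force: 20.0
```

Emit:
servo_tool(
  targets=[
    [0,0,-0.02,0,0,0],
    [0,0,-0.035,0,0,0],
    [0,0,-0.043,0,0,0],
    [0,0,-0.046,0,0,0],
    [0,0,-0.046,0,0,0],
    [0,0,-0.046,0,0,0],
  ],
)

```text
time_s: 24.25
ee_pos: [0.6344, 0.1623, 0.1347]
tool_rot: [-0.666, 0.746, -0.0, 0.001]
wrist_force: [0.3, -0.1, -1.3]
width: 0.0431
finger_force: 20.0
```

Emit:
servo_tool(
  gripper=-0.5,
  targets=[
    [0,0,0,0,0,0],
    [0,0,0,0,0,0],
    [0,0,0,0,0,0],
    [0,0,0.01,0,0,0],
    [0,0,0.04,0,0,0],
    [0,0,0.08,0,0,0],
    [0,-0.03,0.1,0,0,0],
    [-0.02,-0.07,0.1,0,0,0],
    [-0.04,-0.11,0.1,0,0,0],
    [-0.06,-0.15,0.1,0,0,0],
    [-0.08,-0.19,0.1,0,0,0],
    [-0.1,-0.23,0.1,0,0,0],
  ],
)

```text
time_s: 25.45
ee_pos: [0.533, -0.0693, 0.2348]
tool_rot: [-0.666, 0.746, -0.001, 0.001]
wrist_force: [0.4, -1.3, -0.1]
width: 0.0656
finger_force: 0.0
```

```bash
python3 - <<'E'
from h import *
np.set_printoptions(suppress=True)
im=imaging.get_image('wrist'); find(im,['vial_1'])
im=imaging.get_image('side'); find(im,['vial_1','timer'])
print(robot.get_obs()['ee_pos'])
E
```

```text
vial_1 0.91 [ 0.5252 -0.1472  0.0016] [282.  95.]
vial_1 0.91 [ 0.4345 -0.1603 -0.0005] [373.  71.]
vial_1 0.82 [ 0.4236 -0.0525  0.0001] [388. 177.]
vial_1 0.83 [ 0.4357 -0.1607 -0.0006] [279. 255.]
vial_1 0.74 [ 0.428  -0.0476 -0.002 ] [264. 236.]
vial_1 0.72 [ 0.3771 -0.311   0.0027] [284. 289.]
vial_1 0.68 [ 0.5318 -0.2367  0.0022] [315. 259.]
vial_1 0.67 [ 0.5242 -0.14   -0.0061] [299. 244.]
vial_1 0.44 [0.637  0.1642 0.0861] [288. 175.]
timer 0.73 [ 0.5045 -0.4202  0.0045] [338. 299.]
timer 0.38 [ 0.522  -0.4197 -0.0025] [342. 298.]
[ 0.53422814 -0.06792011  0.23454664]
```

Emit:
servo_tool(
  gripper=-0.65,
  targets=[
    [-0.003,-0.04,0,0,0,0],
    [-0.007,-0.07,-0.01,0,0,0],
    [-0.007,-0.077,-0.04,0,0,0],
    [-0.007,-0.077,-0.08,0,0,0],
    [-0.007,-0.077,-0.12,0,0,0],
    [-0.007,-0.077,-0.155,0,0,0],
    [-0.007,-0.077,-0.18,0,0,0],
    [-0.007,-0.077,-0.19,0,0,0],
    [-0.007,-0.077,-0.19,0,0,0],
  ],
)

```text
time_s: 26.6
ee_pos: [0.5269, -0.1441, 0.0423]
tool_rot: [-0.667, 0.745, 0.001, -0.001]
wrist_force: [0.2, 0.5, -0.1]
width: 0.0718
finger_force: 0.0
```

Emit:
servo_tool(
  gripper=1,
  targets=[
    [0,0,0,0,0,0],
    [0,0,0,0,0,0],
    [0,0,0,0,0,0],
    [0,0,0,0,0,0],
    [0,0,0,0,0,0],
    [0,0,0,0,0,0],
    [0,0,0,0,0,0],
    [0,0,0.03,0,0,0],
    [0,0,0.07,0,0,0],
    [0,0,0.12,0,0,0],
    [0,0,0.17,0,0,0],
    [0,0,0.206,0,0,0],
  ],
)

```text
time_s: 27.8
ee_pos: [0.5273, -0.145, 0.2527]
tool_rot: [-0.666, 0.746, -0.001, 0.001]
wrist_force: [1.0, -0.4, -0.9]
width: 0.0423
finger_force: 20.0
```

Emit:
servo_tool(
  targets=[
    [0.02,0.035,0,0,0,0],
    [0.04,0.075,0,0,0,0],
    [0.06,0.115,0,0,0,0],
    [0.075,0.155,0,0,0,0],
    [0.09,0.195,0,0,0,0],
    [0.0985,0.22,0,0,0,0],
    [0.0985,0.23,-0.02,0,0,0],
    [0.0985,0.23,-0.055,0,0,0],
    [0.0985,0.23,-0.085,0,0,0],
    [0.0985,0.23,-0.105,0,0,0],
    [0.0985,0.23,-0.116,0,0,0],
    [0.0985,0.23,-0.116,0,0,0],
  ],
)

```text
time_s: 29.0
ee_pos: [0.6248, 0.085, 0.1324]
tool_rot: [-0.666, 0.746, 0.0, -0.001]
wrist_force: [0.6, -0.4, -0.8]
width: 0.0422
finger_force: 20.0
```

Emit:
servo_tool(
  gripper=-0.5,
  targets=[
    [0,0,0,0,0,0],
    [0,0,0,0,0,0],
    [0,0,0,0,0,0],
    [0,0,0,0,0,0],
    [0,0,0.01,0,0,0],
    [0,0,0.04,0,0,0],
    [0,0,0.08,0,0,0],
    [-0.02,-0.04,0.1,0,0,0],
    [-0.04,-0.08,0.1,0,0,0],
    [-0.06,-0.12,0.1,0,0,0],
    [-0.08,-0.16,0.1,0,0,0],
    [-0.1,-0.2,0.1,0,0,0],
  ],
)

```text
time_s: 30.2
ee_pos: [0.5244, -0.1163, 0.2349]
tool_rot: [-0.666, 0.746, -0.001, 0.001]
wrist_force: [0.7, -1.1, -0.2]
width: 0.0654
finger_force: 0.0
```

```bash
python3 - <<'E'
from h import *
np.set_printoptions(suppress=True)
im=imaging.get_image('wrist'); find(im,['vial_1'])
im=imaging.get_image('side'); find(im,['vial_1','timer'])
print(robot.get_obs()['ee_pos'])
E
```

```text
vial_1 0.68 [ 0.5309 -0.2354  0.0002] [262.  53.]
vial_1 0.58 [ 0.4379 -0.1617 -0.0003] [363. 120.]
vial_1 0.72 [ 0.4365 -0.1586  0.0014] [279. 254.]
vial_1 0.71 [ 0.4277 -0.0487  0.0005] [264. 236.]
vial_1 0.69 [ 0.5331 -0.2366  0.0005] [315. 259.]
vial_1 0.65 [ 0.3763 -0.3111  0.0019] [284. 290.]
vial_1 0.64 [0.6216 0.0888 0.0812] [293. 186.]
vial_1 0.46 [0.6436 0.2409 0.0851] [281. 166.]
timer 0.9 [ 0.5077 -0.4249  0.0038] [339. 300.]
[ 0.52564526 -0.11495066  0.23448289]
```

Emit:
servo_tool(
  gripper=-0.65,
  targets=[
    [0.003,-0.04,0,0,0,0],
    [0.006,-0.08,0,0,0,0],
    [0.006,-0.115,-0.01,0,0,0],
    [0.006,-0.121,-0.04,0,0,0],
    [0.006,-0.121,-0.08,0,0,0],
    [0.006,-0.121,-0.12,0,0,0],
    [0.006,-0.121,-0.155,0,0,0],
    [0.006,-0.121,-0.18,0,0,0],
    [0.006,-0.121,-0.19,0,0,0],
    [0.006,-0.121,-0.19,0,0,0],
  ],
)

```text
time_s: 31.45
ee_pos: [0.5314, -0.235, 0.0423]
tool_rot: [-0.667, 0.745, 0.001, -0.001]
wrist_force: [-0.5, 0.4, 0.3]
width: 0.0717
finger_force: 0.0
```

Emit:
servo_tool(
  gripper=1,
  targets=[
    [0,0,0,0,0,0],
    [0,0,0,0,0,0],
    [0,0,0,0,0,0],
    [0,0,0,0,0,0],
    [0,0,0,0,0,0],
    [0,0,0,0,0,0],
    [0,0,0,0,0,0],
    [0,0,0.03,0,0,0],
    [0,0,0.07,0,0,0],
    [0,0,0.12,0,0,0],
    [0,0,0.17,0,0,0],
    [0,0,0.206,0,0,0],
  ],
)

```text
time_s: 32.65
ee_pos: [0.5318, -0.2361, 0.2528]
tool_rot: [-0.666, 0.746, -0.002, 0.001]
wrist_force: [0.4, 0.1, -0.5]
width: 0.0426
finger_force: 20.0
```

Emit:
servo_tool(
  targets=[
    [0,0.04,0,0,0,0],
    [0.005,0.085,0,0,0,0],
    [0.01,0.13,0,0,0,0],
    [0.015,0.175,0,0,0,0],
    [0.02,0.22,0,0,0,0],
    [0.025,0.265,0,0,0,0],
    [0.025,0.31,0,0,0,0],
    [0.025,0.35,0,0,0,0],
    [0.025,0.385,0,0,0,0],
    [0.025,0.407,-0.01,0,0,0],
    [0.025,0.407,-0.04,0,0,0],
    [0.025,0.407,-0.06,0,0,0],
  ],
)

```text
time_s: 33.85
ee_pos: [0.5551, 0.1719, 0.187]
tool_rot: [-0.666, 0.746, 0.001, -0.001]
wrist_force: [-0.3, -0.4, -1.3]
width: 0.0423
finger_force: 20.0
```

Emit:
servo_tool(
  targets=[
    [0,0,0,0,0,0],
    [0,0,-0.02,0,0,0],
    [0,0,-0.04,0,0,0],
    [0,0,-0.052,0,0,0],
    [0,0,-0.056,0,0,0],
    [0,0,-0.056,0,0,0],
    [0,0,-0.056,0,0,0],
  ],
)

```text
time_s: 34.55
ee_pos: [0.557, 0.1714, 0.1346]
tool_rot: [-0.666, 0.746, -0.0, 0.001]
wrist_force: [-0.4, -0.1, -1.0]
width: 0.0419
finger_force: 20.0
```

Emit:
servo_tool(
  gripper=-0.5,
  targets=[
    [0,0,0,0,0,0],
    [0,0,0,0,0,0],
    [0,0,0,0,0,0],
    [0,0,0.01,0,0,0],
    [0,0,0.04,0,0,0],
    [0,0,0.08,0,0,0],
    [-0.01,-0.04,0.1,0,0,0],
    [-0.03,-0.08,0.1,0,0,0],
    [-0.05,-0.12,0.1,0,0,0],
    [-0.07,-0.16,0.1,0,0,0],
    [-0.09,-0.2,0.1,0,0,0],
    [-0.11,-0.24,0.1,0,0,0],
  ],
)

```text
time_s: 35.75
ee_pos: [0.4454, -0.0702, 0.2347]
tool_rot: [-0.666, 0.746, -0.001, 0.001]
wrist_force: [0.7, -0.9, -0.4]
width: 0.0653
finger_force: 0.0
```

```bash
python3 - <<'E'
from h import *
np.set_printoptions(suppress=True)
im=imaging.get_image('wrist'); find(im,['vial_1'])
im=imaging.get_image('side'); find(im,['vial_1','timer'])
print(robot.get_obs()['ee_pos'])
E
```

```text
vial_1 0.7 [ 0.4203 -0.0512 -0.0001] [308. 188.]
vial_1 0.64 [ 0.4335 -0.1627 -0.0011] [284.  79.]
vial_1 0.71 [ 0.438  -0.1579  0.0017] [280. 253.]
vial_1 0.64 [ 0.428  -0.051  -0.0013] [264. 237.]
vial_1 0.54 [ 0.3749 -0.31    0.0008] [283. 290.]
vial_1 0.44 [0.623  0.0911 0.0835] [293. 185.]
vial_1 0.39 [0.5603 0.1721 0.0866] [270. 179.]
timer 0.61 [ 0.5045 -0.4195  0.0048] [338. 299.]
[ 0.4467513  -0.06888714  0.23449094]
```

Emit:
servo_tool(
  gripper=-0.65,
  targets=[
    [-0.005,-0.04,0,0,0,0],
    [-0.01,-0.08,0,0,0,0],
    [-0.01,-0.091,-0.03,0,0,0],
    [-0.01,-0.091,-0.07,0,0,0],
    [-0.01,-0.091,-0.11,0,0,0],
    [-0.01,-0.091,-0.15,0,0,0],
    [-0.01,-0.091,-0.18,0,0,0],
    [-0.01,-0.091,-0.19,0,0,0],
    [-0.01,-0.091,-0.19,0,0,0],
  ],
)

```text
time_s: 36.9
ee_pos: [0.4365, -0.1592, 0.0425]
tool_rot: [-0.667, 0.745, 0.001, -0.001]
wrist_force: [0.2, 1.1, 0.4]
width: 0.0719
finger_force: 0.0
```

Emit:
servo_tool(
  gripper=1,
  targets=[
    [0,0,0,0,0,0],
    [0,0,0,0,0,0],
    [0,0,0,0,0,0],
    [0,0,0,0,0,0],
    [0,0,0,0,0,0],
    [0,0,0,0,0,0],
    [0,0,0,0,0,0],
    [0,0,0.03,0,0,0],
    [0,0,0.07,0,0,0],
    [0,0,0.12,0,0,0],
    [0,0,0.17,0,0,0],
    [0,0,0.206,0,0,0],
  ],
)

```text
time_s: 38.1
ee_pos: [0.4369, -0.16, 0.253]
tool_rot: [-0.666, 0.746, -0.002, 0.002]
wrist_force: [0.0, -0.3, -0.4]
width: 0.0422
finger_force: 20.0
```

Emit:
servo_tool(
  targets=[
    [0.02,0.035,0,0,0,0],
    [0.04,0.075,0,0,0,0],
    [0.06,0.115,0,0,0,0],
    [0.08,0.155,0,0,0,0],
    [0.1,0.195,0,0,0,0],
    [0.1115,0.235,0,0,0,0],
    [0.1115,0.2535,-0.01,0,0,0],
    [0.1115,0.2535,-0.045,0,0,0],
    [0.1115,0.2535,-0.08,0,0,0],
    [0.1115,0.2535,-0.105,0,0,0],
    [0.1115,0.2535,-0.116,0,0,0],
    [0.1115,0.2535,-0.116,0,0,0],
  ],
)

```text
time_s: 39.3
ee_pos: [0.5474, 0.0934, 0.1326]
tool_rot: [-0.666, 0.746, 0.0, -0.001]
wrist_force: [0.4, -0.1, -1.8]
width: 0.0421
finger_force: 20.0
```

Emit:
servo_tool(
  gripper=-0.5,
  targets=[
    [0,0,0,0,0,0],
    [0,0,0,0,0,0],
    [0,0,0,0,0,0],
    [0,0,0,0,0,0],
    [0,0,0.01,0,0,0],
    [0,0,0.04,0,0,0],
    [0,0,0.08,0,0,0],
    [0,0,0.12,0,0,0],
    [0,0,0.16,0,0,0],
    [-0.04,0.02,0.18,0,0,0],
    [-0.08,0.04,0.2,0,0,0],
    [-0.1,0.06,0.22,0,0,0],
  ],
)

```text
time_s: 40.5
ee_pos: [0.4454, 0.1534, 0.3559]
tool_rot: [-0.666, 0.746, 0.0, 0.001]
wrist_force: [0.8, 0.2, -0.3]
width: 0.0654
finger_force: 0.0
```

Emit:
servo_tool(
  gripper=-0.2,
  targets=[
    [0,0,0,0,0,0.14],
    [0,0.01,0,0,0,0.28],
    [0,0.02,0,0,0,0.42],
    [0,0.03,0,0,0,0.56],
    [0,0.04,0,0,0,0.7],
    [0,0.05,0,0,0,0.84],
    [0,0.06,0,0,0,0.98],
    [0,0.075,0,0,0,1.12],
    [0,0.075,0,0,0,1.26],
    [0,0.075,0,0,0,1.4],
    [0,0.075,0,0,0,1.57],
    [0,0.075,0,0,0,1.57],
  ],
)

```text
time_s: 41.7
ee_pos: [0.4477, 0.2286, 0.3545]
tool_rot: [0.998, -0.056, 0.0, -0.0]
wrist_force: [-0.5, -0.9, 0.3]
width: 0.0522
finger_force: 0.0
```

```bash
python3 - <<'E'
from h import *
np.set_printoptions(suppress=True)
o=robot.get_obs();print(o['ee_pos'],o['tool_rot'],o['joints'],o['width'],o['time_s'])
im=imaging.get_image('wrist'); save(im,'w9'); find(im,['vial_1','cover_grip','guide','platform'])
im=imaging.get_image('side'); save(im,'s9');find(im,['vial_1','timer','cover_grip'])
a=im['pixels'][120:330,180:460]; cv2.imwrite('pics/s9c.png',cv2.cvtColor(cv2.resize(a,None,fx=2.5,fy=2.5,interpolation=cv2.INTER_CUBIC),cv2.COLOR_RGB2BGR))
E
```

```text
[0.44767597 0.22857133 0.35446354] [ 0.99840988 -0.05636803  0.00044457 -0.00038958] [ 0.79569474  0.10852001 -0.07090633  0.0001588  -1.39019812  0.66227729] 0.05215381995152373 41.7
vial_1 0.97 [0.5497 0.0937 0.0844] [397.  58.]
vial_1 0.93 [ 0.4268 -0.0499  0.0006] [486. 147.]
vial_1 0.88 [0.5586 0.1703 0.0864] [325.  57.]
cover_grip 0.81 [0.4454 0.2295 0.111 ] [281. 173.]
guide 0.64 [0.4406 0.1891 0.0725] [316. 166.]
platform 0.71 [0.5945 0.1635 0.0862] [329.  19.]
vial_1 0.74 [ 0.4283 -0.048  -0.0019] [264. 236.]
vial_1 0.7 [0.561  0.1714 0.0869] [270. 179.]
vial_1 0.66 [0.639  0.163  0.0871] [289. 175.]
vial_1 0.62 [ 0.3782 -0.3114  0.0012] [284. 290.]
vial_1 0.47 [0.554  0.0949 0.0867] [277. 188.]
vial_1 0.46 [0.6258 0.0907 0.0783] [294. 186.]
vial_1 0.46 [0.6412 0.2411 0.0879] [280. 166.]
timer 0.67 [ 0.5013 -0.4185  0.003 ] [337. 299.]
cover_grip 0.79 [0.4419 0.2232 0.1116] [238. 174.]
```

View pics/w9.png

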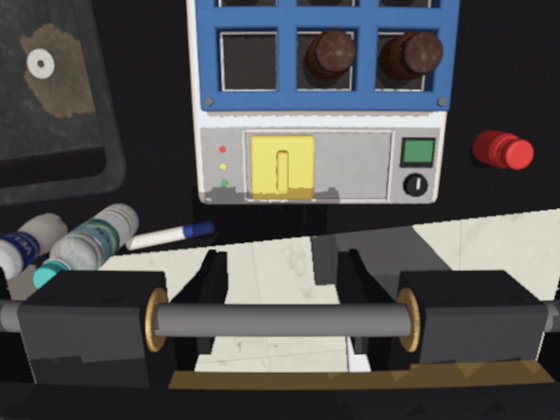

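View pics/s9c.png

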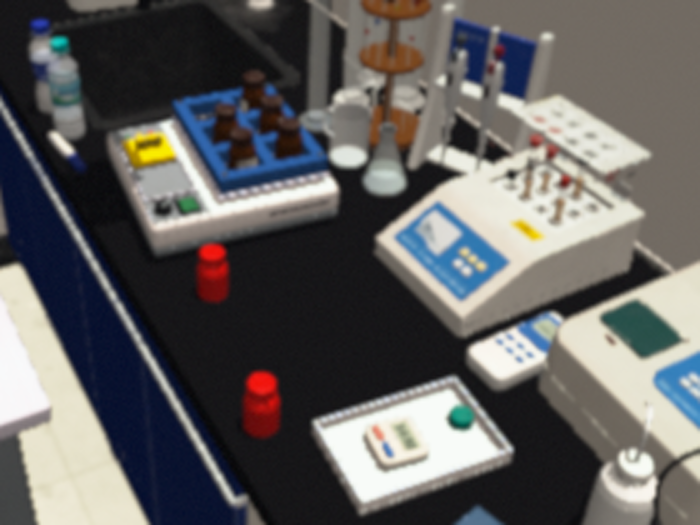

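All five vials stand in pockets, the timer lies in the tray, and the cover is shut with its rib at (282,172). The red vials haven't moved. Next I'll grip the rib.

Emit:
servo_tool(
  targets=[
    [0,0,-0.05,0,0,0],
    [0,0,-0.1,0,0,0],
    [0,0,-0.15,0,0,0],
    [0,0,-0.19,0,0,0],
    [0,0,-0.22,0,0,0],
    [0,0,-0.24,0,0,0],
    [0,0,-0.247,0,0,0],
    [0,0,-0.247,0,0,0],
  ],
)

```text
time_s: 42.95
ee_pos: [0.4477, 0.2285, 0.1059]
tool_rot: [0.998, -0.057, -0.001, 0.001]
wrist_force: [-0.6, 0.3, -0.7]
width: 0.0522
finger_force: 0.0
```

Emit:
servo_tool(
  gripper=1,
  squeeze=8,
  targets=[
    [0,0,0,0,0,0],
    [0,0,0,0,0,0],
    [0,0,0,0,0,0],
    [0,0,0,0,0,0],
    [0,0,0,0,0,0],
    [0,0,0,0,0,0],
  ],
)

```text
time_s: 43.55
ee_pos: [0.4478, 0.2287, 0.1067]
tool_rot: [0.998, -0.057, 0.0, -0.0]
wrist_force: [-0.2, -0.4, 0.1]
width: 0.0122
finger_force: 0.0
```

Emit:
servo_tool(
  targets=[
    [0,0,0,0,0,0],
    [-0.001,-0.006,0,0,0,0],
    [-0.002,-0.016,0,0,0,0],
    [-0.003,-0.028,0,0,0,0],
    [-0.0045,-0.041,0,0,0,0],
    [-0.006,-0.054,0,0,0,0],
    [-0.0075,-0.067,0,0,0,0],
    [-0.0085,-0.077,0,0,0,0],
    [-0.009,-0.082,0,0,0,0],
    [-0.009,-0.083,0,0,0,0],
    [-0.009,-0.083,0,0,0,0],
    [-0.009,-0.083,0,0,0,0],
  ],
)

```text
time_s: 44.75
ee_pos: [0.4388, 0.1463, 0.1067]
tool_rot: [0.998, -0.057, 0.0, -0.001]
wrist_force: [-3.0, 5.1, 3.4]
width: 0.0122
finger_force: 8.0
```

Emit:
servo_tool(
  gripper=-0.4,
  targets=[
    [0,0,0,0,0,0],
    [0,0,0,0,0,0],
    [0,0,0,0,0,0],
    [0,0,0.03,0,0,0],
    [0,0,0.07,0,0,0],
    [0.01,0.03,0.12,0,0,0],
    [0.01,0.06,0.16,0,0,0],
    [0.01,0.082,0.19,0,0,0],
    [0.01,0.082,0.19,0,0,0],
    [0.01,0.082,0.19,0,0,0],
  ],
)

```text
time_s: 45.75
ee_pos: [0.4485, 0.2278, 0.2965]
tool_rot: [0.998, -0.057, -0.0, -0.0]
wrist_force: [-1.1, -1.2, -0.6]
width: 0.0606
finger_force: 0.0
```

```bash
python3 - <<'E'
from h import *
np.set_printoptions(suppress=True)
o=robot.get_obs();print(o['ee_pos'],o['tool_rot'],o['width'],o['time_s'])
im=imaging.get_image('wrist'); save(im,'w10'); find(im,['start_key_top','cover_grip','guide'])
hsv=cv2.cvtColor(im['pixels'],cv2.COLOR_RGB2HSV); m=cv2.inRange(hsv,(40,100,50),(85,255,255))
n,_,st,ce=cv2.connectedComponentsWithStats(m)
for i in range(1,n):
    if st[i,4]>60: print(st[i],ce[i],atz(im,ce[i],.082).round(4))
im=imaging.get_image('side'); find(im,['timer','start_key_top','cover_grip'])
E
```

```text
[0.44847434 0.22782994 0.29649763] [ 0.99839545 -0.05662553 -0.00016791 -0.00020774] 0.060558846367425805 45.75
start_key_top 0.85 [0.4498 0.2328 0.0784] [276. 175.]
cover_grip 0.85 [0.4371 0.151  0.1102] [365. 186.]
guide 0.76 [0.4403 0.194  0.0719] [315. 178.]
[421 149  34  24 579] [438.46286701 161.42141623] [0.4465 0.0713 0.082 ]
[268 166  26  27 546] [280.61172161 179.03846154] [0.446  0.2288 0.082 ]
[ 71 239  25  25  75] [ 84.26666667 246.32      ] [0.3969 0.4465 0.082 ]
timer 0.74 [ 0.506  -0.4235  0.0057] [339. 299.]
start_key_top 0.46 [0.4446 0.2272 0.0826] [239. 180.]
cover_grip 0.59 [0.4352 0.1443 0.1129] [244. 184.]
```

View pics/w10.png

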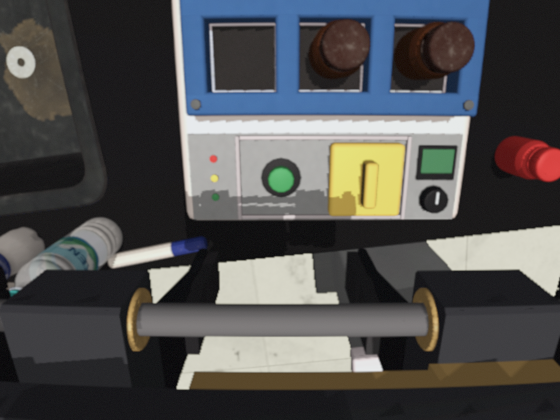

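The cover is fully aside, with its rib at (370,185). The green key shows at (281,179), which is (0.446,0.229). I'll press it with the fingers closed.

Emit:
servo_tool(
  gripper=1,
  targets=[
    [0,0,-0.03,0,0,0],
    [-0.002,0.001,-0.07,0,0,0],
    [-0.002,0.001,-0.11,0,0,0],
    [-0.002,0.001,-0.15,0,0,0],
    [-0.002,0.001,-0.18,0,0,0],
    [-0.002,0.001,-0.193,0,0,0],
    [-0.002,0.001,-0.193,0,0,0],
    [-0.002,0.001,-0.193,0,0,0],
  ],
)

```text
time_s: 46.95
ee_pos: [0.4472, 0.2288, 0.1039]
tool_rot: [0.998, -0.057, 0.0, 0.0]
wrist_force: [0.4, 0.4, 0.2]
width: 0.0055
finger_force: 0.0
```

Emit:
servo_tool(
  targets=[
    [0,0,-0.004,0,0,0],
    [0,0,-0.007,0,0,0],
    [0,0,-0.01,0,0,0],
    [0,0,-0.012,0,0,0],
    [0,0,-0.012,0,0,0],
    [0,0,-0.012,0,0,0],
  ],
)

```text
time_s: 47.55
ee_pos: [0.4472, 0.229, 0.0921]
tool_rot: [0.998, -0.057, 0.001, -0.0]
wrist_force: [0.6, 0.6, 4.3]
width: 0.0007
finger_force: 1.9
```

Emit:
servo_tool(
  targets=[
    [0,0,-0.001,0,0,0],
    [0,0,-0.002,0,0,0],
    [0,0,-0.0025,0,0,0],
    [0,0,-0.003,0,0,0],
    [0,0,-0.003,0,0,0],
    [0,0,-0.003,0,0,0],
  ],
)

```text
time_s: 48.15
ee_pos: [0.4472, 0.229, 0.0903]
tool_rot: [0.998, -0.056, 0.001, -0.0]
wrist_force: [-2.8, -1.0, 14.1]
width: 0.0004
finger_force: 7.0
```

Emit:
servo_tool(
  gripper=1,
  targets=[
    [0,0,0.005,0,0,0],
    [0,0,0.02,0,0,0],
    [0,0,0.06,0,0,0],
    [0,0,0.1,0,0,0],
    [0,-0.03,0.11,0,0,0],
    [-0.004,-0.06,0.11,0,0,0],
    [-0.008,-0.083,0.11,0,0,0],
    [-0.008,-0.083,0.11,0,0,0],
  ],
)

```text
time_s: 48.95
ee_pos: [0.4372, 0.1432, 0.1978]
tool_rot: [0.998, -0.058, -0.001, 0.001]
wrist_force: [-0.6, -0.0, 0.6]
width: 0.0007
finger_force: 0.0
```

Emit:
servo_tool(
  gripper=-0.2,
  targets=[
    [0,0,0,0,0,0],
    [0,0,0,0,0,0],
    [0,0,0,0,0,0],
    [0,0,0,0,0,0],
    [0,0,-0.03,0,0,0],
    [0,0,-0.06,0,0,0],
    [0,0,-0.085,0,0,0],
    [0,0,-0.092,0,0,0],
    [0,0,-0.092,0,0,0],
    [0,0,-0.092,0,0,0],
  ],
)

```text
time_s: 49.95
ee_pos: [0.4397, 0.1464, 0.1075]
tool_rot: [0.998, -0.057, 0.001, -0.0]
wrist_force: [-0.1, -0.2, -1.0]
width: 0.0524
finger_force: 0.0
```

Emit:
servo_tool(
  gripper=1,
  squeeze=8,
  targets=[
    [0,0,0,0,0,0],
    [0,0,0,0,0,0],
    [0,0,0,0,0,0],
    [0,0,0,0,0,0],
    [0,0,0,0,0,0],
    [0,0,0,0,0,0],
    [0,0,0,0,0,0],
  ],
)

```text
time_s: 50.65
ee_pos: [0.439, 0.1464, 0.1067]
tool_rot: [0.998, -0.057, 0.0, -0.001]
wrist_force: [-1.2, 3.6, 0.1]
width: 0.0121
finger_force: 8.0
```

Now slide it shut, with about 1 mm of over-travel.

Emit:
servo_tool(
  targets=[
    [0.001,0.006,0,0,0,0],
    [0.002,0.016,0,0,0,0],
    [0.003,0.028,0,0,0,0],
    [0.0045,0.041,0,0,0,0],
    [0.006,0.054,0,0,0,0],
    [0.0075,0.067,0,0,0,0],
    [0.0085,0.077,0,0,0,0],
    [0.009,0.082,0,0,0,0],
    [0.009,0.084,0,0,0,0],
    [0.009,0.084,0,0,0,0],
    [0.009,0.084,0,0,0,0],
  ],
)

```text
time_s: 51.75
ee_pos: [0.4481, 0.23, 0.1067]
tool_rot: [0.998, -0.057, 0.0, -0.001]
wrist_force: [1.9, 0.3, 0.9]
width: 0.0122
finger_force: 8.0
```

Emit:
servo_tool(
  gripper=-0.4,
  targets=[
    [0,0,0,0,0,0],
    [0,0,0,0,0,0],
    [0,0,0,0,0,0],
    [0,0,0.03,0,0,0],
    [0,0,0.08,0,0,0],
    [0,0,0.13,0,0,0],
    [0,0,0.18,0,0,0],
    [0,0,0.22,0,0,0],
    [0,0,0.22,0,0,0],
    [0,0,0.22,0,0,0],
  ],
)

```text
time_s: 52.75
ee_pos: [0.4476, 0.2298, 0.3271]
tool_rot: [0.998, -0.057, 0.0, -0.001]
wrist_force: [0.0, 0.0, -0.3]
width: 0.0604
finger_force: 0.0
```

```bash
python3 - <<'E'
from h import *
np.set_printoptions(suppress=True)
o=robot.get_obs();print(o['ee_pos'],o['width'],o['time_s'])
im=imaging.get_image('wrist'); save(im,'w11'); find(im,['cover_grip','start_key_top'])
im=imaging.get_image('side'); find(im,['vial_1','timer','bench_tray','cover_grip'])
E
```

```text
[0.44755331 0.2298167  0.32709647] 0.0604314949661109 52.75
cover_grip 0.73 [0.4448 0.2314 0.1118] [280. 179.]
vial_1 0.88 [ 0.376  -0.3101  0.0012] [284. 290.]
vial_1 0.67 [ 0.4309 -0.0476 -0.0006] [264. 236.]
vial_1 0.49 [0.6261 0.0891 0.0821] [294. 185.]
vial_1 0.44 [0.5581 0.1683 0.0857] [270. 179.]
vial_1 0.44 [0.5547 0.0966 0.0843] [277. 189.]
vial_1 0.42 [0.6429 0.2408 0.0899] [281. 165.]
timer 0.78 [ 0.5048 -0.4206  0.002 ] [338. 300.]
bench_tray 0.81 [ 0.5223 -0.4214 -0.0016] [343. 299.]
cover_grip 0.7 [0.4429 0.2268 0.1118] [238. 174.]
```

View pics/w11.png

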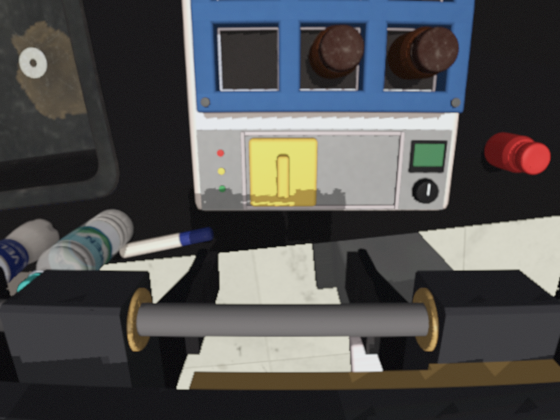

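The cover is shut, with its rib at (282,175) and its left edge at the guide's end as at the start. I'll hand the job in.

```bash
python3 -c "
from plant import robot
print(robot.close_job())"
```

```text
the job is handed in; nothing more can be done
None
```

The job is handed in, with no verdict reported back: the timer is flat in the tray, all five amber vials stand in pockets, the start key was pressed fully with the cover aside, and the cover is shut again.

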